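Hold a stone specimen square in the camera stage's corner

ROBOT

A 6-joint arm with a two-finger parallel gripper is mounted at the origin on the work surface. World frame = base frame: x ahead of the robot, y to its left, z up, the work surface at z = 0. Lengths are in m, angles in degrees, forces in N, time in s.
With the tool pointing down it reaches from about 0.25 to 0.725 m from the base axis. Payload 9.7 kg.
Tool frame: the origin (TCP) lies on the centre line of the jaws, within the pads' length; the fingertips stand bot.nose_length ahead of it and the grasp point (between the pads) lies 11 mm behind it (bot.nose_length is the distance from the TCP to the fingertips, in m); z points along the fingers, y is the line along which they close (so a half turn about z gives the same grasp; the last joint's range is limited). The gripper opens to 85 mm and grips with 20 to 120 N. Pads are 22 mm wide; open, the fingers measure 114 mm over their backs; the gripper's body (76 mm by 85 mm) begins 54 mm behind the grasp point. The pads swing forward as they close: fully open they stand 13 mm farther back than shut.
Start: joints at [75.974, 4.979, 10.078, 95.1, 0, 90], TCP at [0.133, 0.534, 0.239] pointing down, gripper open.
Joint ranges: [-179.16, 179.16], [-48.56, 103.87], [-65.8, 70.77], [-126.05, 130.52], [-82.76, 87.17], [-180, 180]. Speed limits (degrees/s): [127.2, 127.2, 147.25, 180, 180, 180].

INTERFACE

Orientations are given as [roll, pitch, yaw] about the fixed x, y, z axes, in that order (R = Rz(yaw) Ry(pitch) Rx(roll)).
In Python, from workcell import bot gives the robot as it stands. The module is installed in compiled form; this text tells all that it offers.
- The arm moves only by the shell command python3 -m inch 'ROWS' [OPENING] [FORCE]. ROWS is JSON, a list of rows, each a list of 4 numbers: the shift along the world's x, y, z in cm, then the turn about the world's z in degrees. A call has exactly 8 rows; each row is the pose to reach, as a shift and turn from the pose commanded when the call began; what a row does not reach only later rows make up. A row lasts 1/8 s, in which the tool goes at most 62.5 mm and 10.7 degrees, less where a joint would pass 70% of its speed; a pose out of reach is approached as far as the arm can. A call with a gripper value outside its range is refused whole. OPENING is the finger opening in cm, from 0 to 8.54, set as the call begins (- or left out, the last holds). The fingers move at their own pace and stop on an object; FORCE is the grip in N (left out, the last holds). Time passes only in rows, so rows that repeat a pose let the fingers close, or fill a call up. It gives the time, the measured TCP pose, the force, the opening and the grip force at its end, in the units of the state.
- bot.get_obs(): the state, without advancing time (a new reading comes with each control period).
- bot.camera(name): name is "side" or "top"; returns a dict with "img" (384x512x3 uint8, red, green, blue), "fovy" (degrees; the focal length in pixels is half the picture's height over the tangent of half this angle, whatever the lens; pixels are square), "cx", "cy" (the principal point, pixels), "R" (3x3) and "t" (3): a world point X has camera coordinates R X + t. Camera axes: x right, y down, z forward; pixel columns grow to the right and rows downward; lengths in m; the calibration is good to about 2 mm. A picture is of the moment at which its call begins. There is no depth.
- bot.job_done(): hands the job in; it is judged then, once.
Trained networks look in a picture, given as the dict that the camera call returned (one of the last four; its "shot" number tells which), for a name from the list of things; names that differ only in an ending like _2 or _b are one class to them, and where a whole thing is asked for, a point or a joint stands for the part that bears it (a point fixed in the world has none). Each returns a list of dicts, best first, with "score" (0 to 1); they miss things now and then, are a little off and sometimes report something else, mostly with a low value. They report only what shows in the picture. A call takes as long as a camera call. They do not tell look-alikes from the thing itself.
- bot.find_in(thing, picture): "point" ([column, row] in pixels, amid what is visible of it).
- bot.landmark_of(thing, picture): "point" ([column, row] in pixels: a listed point, or the origin of a listed thing).
The state is a dict: "time": time; "q": joint angles; "qd": joint speeds; "joint_efforts": joint torques, N m; "ee_pos": TCP position; "tcp_rot": TCP orientation; "wrist_force": force on the tool from outside, world axes, zero at the start; "torque": the same for the moment, N m; "opening": finger opening in m; "grasp_force": force on a finger pad.
Only numpy, scipy, OpenCV 4.12 (cv2) and the standard library are available. Lean on these libraries where they do the work, as an engineer would, in place of code of your own. Each camera call takes 0.05 s, during which the arm holds its last target. There are 200 camera calls.

TASK

Pick up the oblong stone block, the tallest of the stone samples, and stand it upright on the camera stage with its long side along the long fence. Press it fully home into the corner so that it bears on both fences at once, and finish while still holding it pressed there for the picture. Leave the other loose things where they are.

Things in the scene. Friction and masses are not known exactly. Their poses are not given: they have to be found in the camera images.
- block: the oblong stone specimen block, the tallest of the three stone samples: 60 mm long (its x axis) x 36 mm wide (y) x 55 mm high (z), about 0.3 kg, plain faces, standing upright on the table among the other samples. Origin: centre of its underside. Half a turn about z makes no difference.
- stage: camera stage, fixed to the table: a flat aluminium plate 180 (its x) x 150 (y) x 12 mm thick, with two low steel fences on it forming an inside corner. A small level-looking camera (up to 69 mm above the table, 34 mm wide) stands on the same base, 113 to 175 mm out along the stage's +x at y = +20 mm. Origin: centre of the plate's underside, z up. The stage does not yield.
- corner (a point): the inside corner of the stage, where the inner faces of the two fences and the plate's top (12 mm above the table) meet; axes as the stage's: the free plate lies towards -x and +y of it. A block fully home here, long side on the long fence, has its origin at x = -30 mm, y = +18 mm, z = 0 of this point.
- long_fence: the long fence, fixed on the stage: steel bar 122 mm long (along x) x 14 mm thick, standing 12 mm above the plate. Origin: centre of its underside, on the plate's top. Its inner face looks to the stage's +y, 7 mm from the origin.
- short_fence: the short fence, fixed on the stage at right angles to the long one: steel bar 82 mm long (along y) x 14 mm thick, standing 12 mm above the plate. Origin: centre of its underside, on the plate's top. Its inner face looks to the stage's -x, 7 mm from the origin.
- puck: round polished stone puck, 40 mm diameter, 25 mm high; loose bystander. Origin: centre of its underside.
- cube: low square stone sample, 38 x 38 x 28 mm high; loose bystander. Origin: centre of its underside.
- dish: shallow glass dish, 84 mm across the rim, 18 mm high; loose bystander. Origin: centre of its underside.
- beaker: glass beaker, 68 mm across the rim, 85 mm high; loose bystander. Origin: centre of its underside.
- slide_box: closed wooden slide box, 100 x 78 x 30 mm high, to the right of the stage; loose bystander. Origin: centre of its underside.
Mind the look-alikes: they are no part of the job. Leave any green or red look-alike of the block alone.

How it is judged (in metres and radians):
At the end, for the whole second after the job is handed in: The block stands upright on the stage plate (within 3 mm of its top, tilt under 0.05 rad), long side along the long fence within 0.04 rad, within 2.5 mm of fully home in both directions, pressing on each fence with more than 1.5 N, still, and the fingers still bear on it with more than 1.5 N (x of block in the frame of corner between -0.0325 and -0.027 m and y of block in the frame of corner between 0.015 and 0.0205 m and z of block in the frame of corner between -0.003 and 0.003 m and angle between the x axis of block and the x axis of stage, either way round below 0.04 rad and angle between block's own z axis and vertical below 0.05 rad and contact force between block and long_fence above 1.5 N and contact force between block and short_fence above 1.5 N and contact force between the fingers and block above 1.5 N and linear speed of block below 0.01 m/s); the arm keeps its last pose, push and grip.
It fails at once if another loose thing is shifted by more than 20 mm (distance of any of puck, cube, dish, beaker, slide_box from where it was at the start of the episode above 0.02 m).
It also fails if it takes over 48 s, if anything falls off the work surface, if the arm or the gripper's body presses on something with over 40 N, if the wrist force passes 120 N, or if a joint passes its speed limit or range.

## Working session

There is one attempt and no reset: what is moved stays moved. The work goes in short steps, Python scripts to look and compute and a shell command to move; the robot and the scene stay as the last step left them, time stands still between calls to the robot, and variables do not carry over. Pictures are saved under pics/ and viewed, at most 10 in all, crops included, and the job is handed in when it is done.

```bash
mkdir -p pics; cat > h.py <<'E'
import numpy as np, cv2
from workcell import bot
def ray(c,p,z):
    f=c["img"].shape[0]/2/np.tan(np.radians(c["fovy"])/2)
    R=np.array(c["R"]);t=np.array(c["t"])
    d=R.T@np.array([(p[0]-c["cx"])/f,(p[1]-c["cy"])/f,1]);o=-R.T@t
    return o+d*(z-o[2])/d[2]
def proj(c,X):
    f=c["img"].shape[0]/2/np.tan(np.radians(c["fovy"])/2)
    v=np.array(c["R"])@np.array(X)+np.array(c["t"]);return np.array([c["cx"]+f*v[0]/v[2],c["cy"]+f*v[1]/v[2]])
def save(n,img): cv2.imwrite("pics/"+n,img[:,:,::-1])
E
python3 - <<'E'
from h import *
ims=[]
for n in("top","side"):
    c=bot.camera(n);ims.append(c["img"]);print(n,c["fovy"],np.round(-np.array(c["R"]).T@np.array(c["t"]),3))
    for th,z in(("block",0),("corner",.012),("stage",0),("long_fence",.012),("short_fence",.012),("puck",0),("cube",0),("dish",0),("beaker",0),("slide_box",0)):
        for r in bot.landmark_of(th,c)[:3]: print(n,th,round(r["score"],2),np.round(r["point"],1),np.round(ray(c,r["point"],z),3))
    save(n+"0.png",cv2.resize(c["img"],(768,576)))
print(bot.nose_length,bot.get_obs())
E
```

```text
top 53.952376542159094 [ 0.391 -0.1    1.133]
top block 0.83 [138.  228.6] [0.453 0.274 0.   ]
top block 0.67 [135.5 268.9] [0.334 0.278 0.   ]
top block 0.66 [166.9 244.5] [0.403 0.186 0.   ]
top corner 0.72 [300.4 177.4] [ 0.595 -0.218  0.012]
top stage 0.67 [283.9 196.7] [ 0.539 -0.167  0.   ]
top long_fence 0.46 [302.6 195.6] [ 0.539 -0.222  0.012]
top short_fence 0.51 [281.7 177.5] [ 0.596 -0.161  0.012]
top short_fence 0.26 [298.3 175. ] [ 0.602 -0.212  0.012]
top puck 0.44 [195.6 220.6] [0.473 0.101 0.   ]
top cube 0.66 [189.4 174.1] [0.615 0.12  0.   ]
top dish 0.86 [140.4 170.4] [0.63  0.271 0.   ]
top beaker 0.6 [180.9 118.9] [0.792 0.148 0.   ]
top slide_box 0.78 [384.4 201.1] [ 0.518 -0.469  0.   ]
top slide_box 0.15 [188.9 176.5] [0.608 0.121 0.   ]
side 52.196806561635455 [0.367 0.568 0.893]
side block 0.9 [280.9 307.4] [0.413 0.18  0.   ]
side block 0.8 [255.6 341.8] [0.447 0.275 0.   ]
side block 0.57 [301.9 361.1] [0.339 0.285 0.   ]
side corner 0.66 [256.5 169.5] [ 0.596 -0.22   0.012]
side stage 0.94 [268.9 189.4] [ 0.54  -0.164  0.   ]
side long_fence 0.55 [277.1 
[... 317 characters left out ...]
.6] [ 0.53  -0.485  0.   ]
0.008 {'time': 1.1, 'q': array([ 7.59737071e+01,  4.97591411e+00,  1.00781104e+01,  9.50994940e+01,
       -3.54787246e-04,  9.00000021e+01]), 'qd': array([ 0.07909569,  0.03937976,  0.01619944, -0.1592346 , -0.0161669 ,
       -0.04048398]), 'joint_efforts': array([ 2.24769421e-03, -5.20110083e+01,  4.64861512e+01,  1.70794221e-03,
        4.10248663e-05,  6.94747214e-06]), 'ee_pos': array([0.13330164, 0.5335933 , 0.23931188]), 'tcp_rot': array([1.79997298e+02, 3.54787147e-04, 1.65973705e+02]), 'wrist_force': array([-0.05492254,  0.59281693, -0.57268801]), 'torque': array([-0.01276256,  0.01259509,  0.01377473]), 'grasp_force': 0.0, 'opening': 0.08583715017036674}
```

View pics/top0.png

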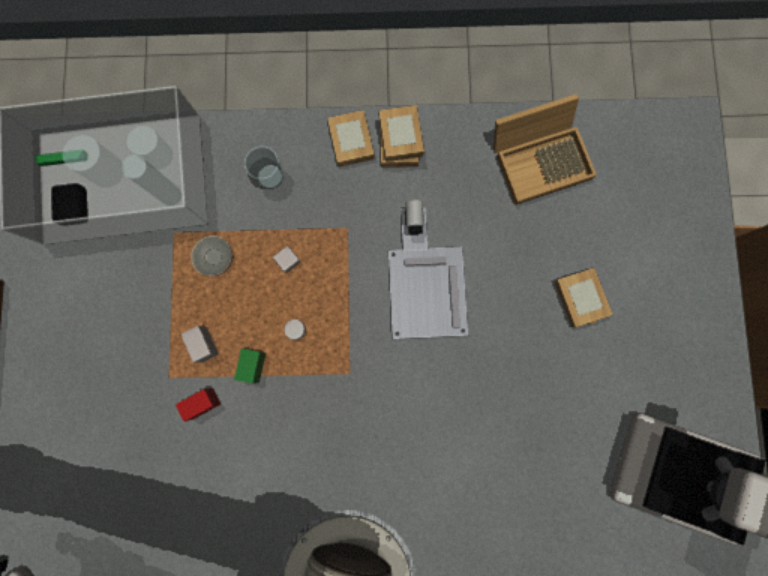

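View pics/side0.png

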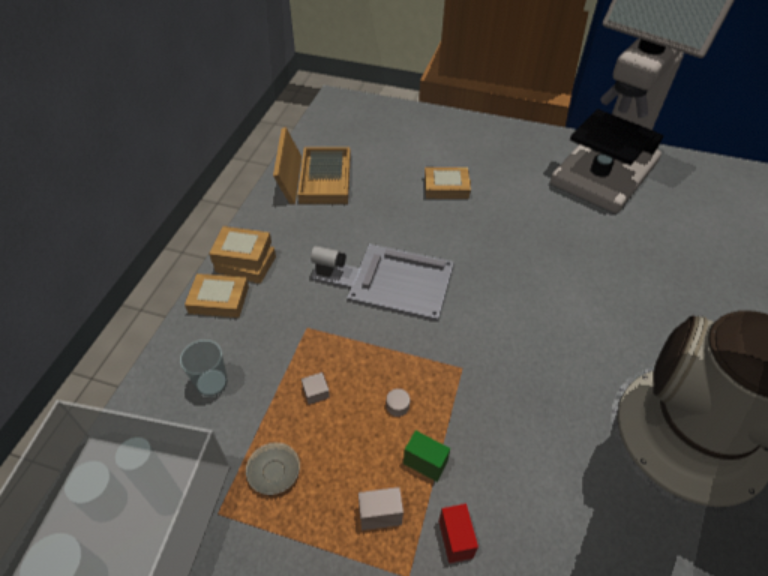

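The top view shows these candidates, in native pixels: the grey block at (132,229), green look-alike (166,244), red look-alike (131,269), and the low cube (190,173). The grey oblong at (132,229) fits the description. The stage is at about (286,195), with the corner at (300,177). Next I measure the outlines and check a close crop.

```bash
python3 - <<'E'
from h import *
c=bot.camera("top");im=c["img"];hsv=cv2.cvtColor(im,cv2.COLOR_RGB2HSV)
# block top
m=np.zeros(im.shape[:2],np.uint8);r=(slice(205,250),slice(112,150))
m[r]=((hsv[r][...,1]<70)&(hsv[r][...,2]>135))*255
cs,_=cv2.findContours(m,cv2.RETR_EXTERNAL,cv2.CHAIN_APPROX_NONE)
k=max(cs,key=cv2.contourArea)
P=np.array([ray(c,p[0],.055)[:2] for p in k])
(rc,rs,ra)=cv2.minAreaRect((P*1000).astype(np.float32));print("block",rc,rs,ra)
# stage
m2=np.zeros_like(m);r=(slice(160,230),slice(255,315))
m2[r]=((hsv[r][...,2]>112))*255
cs,_=cv2.findContours(m2,cv2.RETR_EXTERNAL,cv2.CHAIN_APPROX_NONE)
k2=max(cs,key=cv2.contourArea)
P=np.array([ray(c,p[0],.012)[:2] for p in k2])
P=P[P[:,0]<.64]
print("stage",cv2.minAreaRect((P*1000).astype(np.float32)))
v=im.copy();cv2.drawContours(v,[k],-1,(255,0,0),1);
a=cv2.resize(im[195:295,105:205],(400,400),interpolation=cv2.INTER_CUBIC)
v2=im.copy();cv2.drawContours(v2,[k2,k],-1,(255,0,0),1)
b=cv2.resize(im[145:245,235:335],(400,400),interpolation=cv2.INTER_CUBIC)
d=cv2.resize(v2[195:245,105:155],(200,200),interpolation=0);e=cv2.resize(v2[155:235,245:325],(200,200),interpolation=0)
save("crop1.png",np.vstack([np.hstack([a,b]),np.hstack([d,e,np.zeros((200,400,3),np.uint8)])]))
E
```

```text
block (449.53143310546875, 279.2088623046875) (59.02450180053711, 34.95125198364258) 24.376283645629883
stage ((546.8340454101562, -175.48406982421875), (184.64559936523438, 162.89430236816406), 1.1666247844696045)
```

View pics/crop1.png

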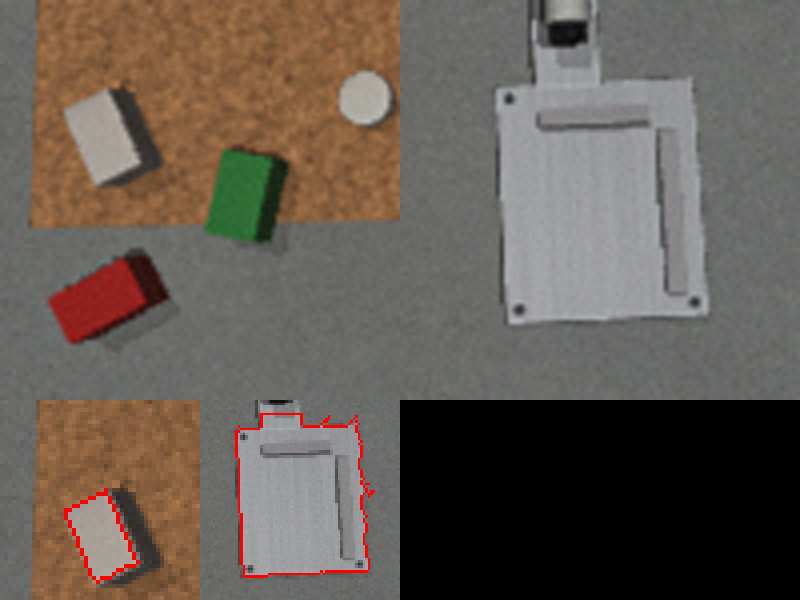

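The crop shows the grey block (top face at crop (108,137)) with a measured top of 59x35 mm, which fits the 60x36 block. Green and red are excluded. Its centre is (0.4495, 0.279) and its long axis is yaw 24.4°. Going above it with a turn of +38°, and working out the stage yaw from the plate corners.

```bash
python3 -m inch '[[4,-3.2,-1,5],[8,-6.4,-2,10],[12.5,-10,-3,15],[17,-13.5,-4,20],[21.5,-17.5,-5,25],[26,-21,-6,30],[30,-24,-7.5,35],[31.6,-25.5,-9,38.4]]' 8.5 40; python3 - <<'E'
from h import *
c=bot.camera("top")
q=np.array([(497,90),(508,325),(708,313),(690,80)])/4+[235,145]
W=np.array([ray(c,p-.5,.012)[:2] for p in q]);print(np.round(W,3))
for a,b in((1,0),(2,3),(2,1),(3,0)):
    d=W[b]-W[a];print(np.linalg.norm(d),np.degrees(np.arctan2(d[1],d[0])))
print(W.mean(0))
f=np.array([(656,128),(670,293),(538,128),(648,120)])/4+[235,145]
print(np.round([ray(c,p-.5,.024)[:2] for p in f],4))
o=bot.get_obs();print(o["q"],o["ee_pos"],o["tcp_rot"])
E
```

```text
time: 2.15
ee_pos: [0.4511, 0.2768, 0.1488]
tcp_rot: [-180.0, 0.0, -155.6]
wrist_force: [-0.8, -0.4, 0.0]
opening: 0.0845
grasp_force: 0.0
[[ 0.622 -0.395]
 [ 0.445 -0.392]
 [ 0.451 -0.54 ]
 [ 0.626 -0.541]]
0.17704372472587115 -0.9227910627331741
0.17569221217415648 -0.31468215673752437
0.14777885593843507 92.10989629814414
0.14585021645588483 91.61457817397493
[ 0.53602281 -0.46704138]
[[ 0.5879 -0.508 ]
 [ 0.4651 -0.5087]
 [ 0.5901 -0.4206]
 [ 0.5941 -0.5026]]
[ 3.14405681e+01  1.34483703e+00 -3.97377422e+00  8.48179994e+01
 -5.61287452e-02  6.94936127e+00] [0.45127649 0.27558106 0.14654053] [-1.79927755e+02 -1.28815897e-01 -1.55508807e+02]
```

The crop's right panel starts at x=400, so I redo that with the offset. I also look once at the gripper over the block from the side.

```bash
python3 - <<'E'
from h import *
c=bot.camera("top")
q=(np.array([(497,90),(508,325),(708,313),(690,80)])-[400,0])/4+[235,145]
W=np.array([ray(c,p-.5,.012)[:2] for p in q]);print(np.round(W,3))
for a,b in((1,0),(2,3),(2,1),(3,0)):
    d=W[b]-W[a];print(np.linalg.norm(d),np.degrees(np.arctan2(d[1],d[0])))
print(W.mean(0))
f=(np.array([(656,128),(670,293),(538,128),(648,120)])-[400,0])/4+[235,145]
print(np.round([ray(c,p-.5,.024)[:2] for p in f],4))
o=bot.get_obs();print(o["time"],o["ee_pos"],o["tcp_rot"])
s=bot.camera("side")
m=np.zeros(s["img"].shape[:2],np.uint8)
for r in bot.landmark_of("block",s)[:3]: print(round(r["score"],2),np.round(r["point"],1),np.round(ray(s,r["point"],0),3))
a=np.radians(24.4);C=np.array([.4495,.279])
v=s["img"].copy()
for z in(0,.055):
    pts=[proj(s,[*(C+np.array([[np.cos(a),-np.sin(a)],[np.sin(a),np.cos(a)]])@np.array(k)),z]) for k in((.03,.018),(-.03,.018),(-.03,-.018),(.03,-.018))]
    cv2.polylines(v,[np.round(np.array(pts)).astype(int)],True,(255,0,0) if z else (0,0,255),1)
save("s1.png",np.hstack([cv2.resize(x[240:384,180:324],(400,400),interpolation=cv2.INTER_CUBIC) for x in(s["img"],v)]))
E
```

```text
[[ 0.63  -0.093]
 [ 0.452 -0.097]
 [ 0.457 -0.245]
 [ 0.634 -0.239]]
0.17775932792898655 1.3424747210664192
0.17647631885256457 1.9475105765746281
0.14829082391012904 92.10802041209227
0.14641567396483623 91.6118817153925
[ 0.54314958 -0.16861704]
[[ 0.5952 -0.2109]
 [ 0.4719 -0.2165]
 [ 0.5973 -0.1229]
 [ 0.6014 -0.2052]]
2.25 [0.44998651 0.27670628 0.1474445 ] [-1.79964607e+02 -1.53588392e-01 -1.55736607e+02]
0.79 [252.7 343.3] [0.452 0.281 0.   ]
0.77 [280.7 307.6] [0.413 0.181 0.   ]
0.68 [302.7 358. ] [0.338 0.278 0.   ]
```

View pics/s1.png

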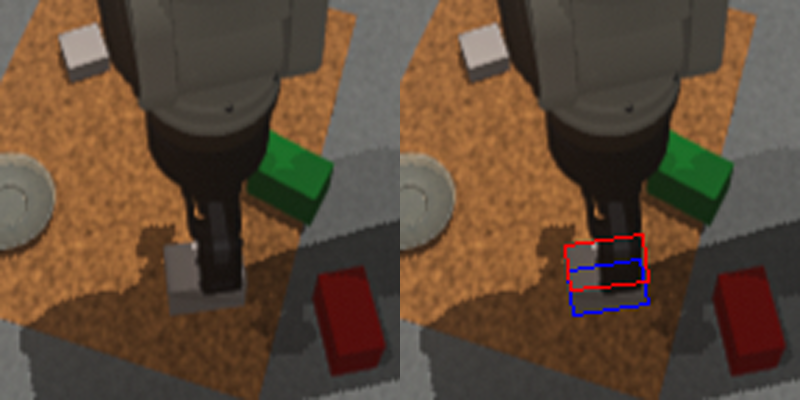

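The predicted outline matches the block in the side view, with the fingers straddling its middle near crop (222,265). The green and red look-alikes are clear. Descending and gripping.

```bash
python3 -m inch '[[0,0,-3,0],[0,0,-6,0],[0,0,-9,0],[0,0,-11,0],[0,0,-12,0],[0,0,-12,0],[0,0,-12,0],[0,0,-12,0]]' 8.5 40; python3 -m inch '[[0,0,0,0],[0,0,0,0],[0,0,0,0],[0,0,0,0],[0,0,0,0],[0,0,0,0],[0,0,0,0],[0,0,0,0]]' 3 40
```

```text
time: 3.35
ee_pos: [0.4497, 0.279, 0.0303]
tcp_rot: [180.0, 0.1, -155.6]
wrist_force: [0.7, 0.4, -0.8]
opening: 0.085
grasp_force: 0.0
time: 4.35
ee_pos: [0.4494, 0.2787, 0.0295]
tcp_rot: [180.0, 0.0, -155.6]
wrist_force: [-0.3, -0.4, 4.4]
opening: 0.0358
grasp_force: 41.1
```

```bash
python3 -m inch '[[0,0,1,0],[0,0,4,0],[0,0,8,0],[0,-3,11,0],[2,-9,12,-4],[4,-15,12,-8],[6,-20,12,-12],[7,-25,12,-15]]' - 40; python3 -m inch '[[1,-5,0,-3],[2,-10,0,-5],[2.8,-14,0,-7],[3.2,-17,0,-7.4],[3.6,-19.5,0,-7.4],[3.8,-21.5,0,-7.4],[3.8,-21.5,0,-7.4],[3.8,-21.5,0,-7.4]]'; python3 - <<'E'
from h import *
c=bot.camera("top");s=bot.camera("side")
for k,n in((c,"top"),(s,"side")):
    for r in bot.landmark_of("corner",k)[:2]+bot.landmark_of("block",k)[:4]: print(n,round(r["score"],2),np.round(r["point"],1),np.round(ray(k,r["point"],.012),4))
a=cv2.resize(c["img"][150:250,230:330],(400,400),interpolation=cv2.INTER_CUBIC)
b=cv2.resize(s["img"][110:230,200:320],(400,400),interpolation=cv2.INTER_CUBIC)
save("p2.png",np.hstack([a,b]));o=bot.get_obs();print(o["ee_pos"],o["tcp_rot"],o["grasp_force"],o["wrist_force"],o["time"])
E
```

```text
time: 5.35
ee_pos: [0.5195, 0.0266, 0.1491]
tcp_rot: [-180.0, -0.0, -170.8]
wrist_force: [0.8, -0.5, -4.6]
opening: 0.0353
grasp_force: 41.2
time: 6.35
ee_pos: [0.5571, -0.1859, 0.1492]
tcp_rot: [180.0, -0.0, -178.0]
wrist_force: [-0.1, 0.1, -3.7]
opening: 0.0352
grasp_force: 41.3
top 0.87 [168.  245.8] [0.3994 0.1797 0.012 ]
top 0.77 [136.9 266.8] [0.3406 0.2701 0.012 ]
side 0.71 [255.1 171.2] [ 0.5976 -0.2115  0.012 ]
side 0.97 [300.9 361.7] [0.3407 0.2907 0.012 ]
side 0.77 [267.8 151.5] [ 0.5839 -0.3054  0.012 ]
side 0.62 [278.2 307.5] [0.4185 0.1878 0.012 ]
side 0.56 [185.6 310.7] [0.6226 0.2597 0.012 ]
[ 0.55735042 -0.18591573  0.14941902] [-1.79997526e+02  8.93699360e-03 -1.77985176e+02] 41.30064368247986 [-0.25972632  0.67510344 -4.06470579] 6.65
```

View pics/p2.png

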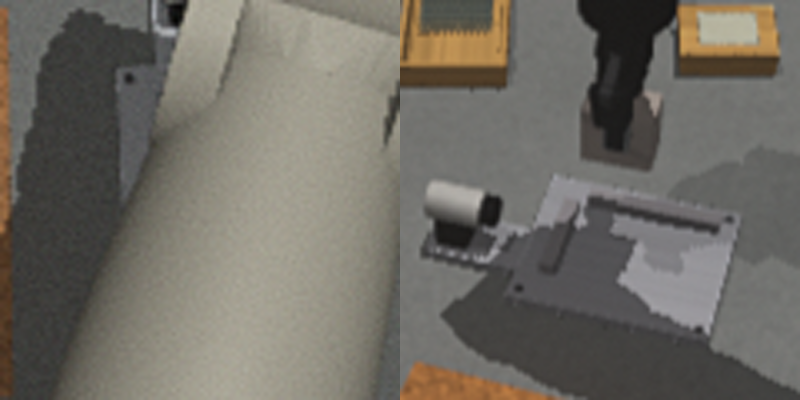

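The side view shows the block upright in the jaws above the stage (crop (620,130)). The corner reads (0.598,-0.212), which agrees with the first estimate. Lowering with about 10 mm clearance to both fences.

```bash
python3 -m inch '[[0,0,-3,0],[0,0,-6,0],[0,0,-8.5,0],[0,0,-9.7,0],[0,0,-10.3,0],[0,0,-10.5,0],[0,0,-10.65,0],[0,0,-10.7,0]]'; python3 -m inch '[[0,0,-0.03,0],[0,0,-0.06,0],[0,0,-0.08,0],[0,0,-0.1,0],[0,0,-0.1,0],[0,0,-0.1,0],[0,0,-0.1,0],[0,0,-0.1,0]]'
```

```text
time: 7.65
ee_pos: [0.5576, -0.1865, 0.0428]
tcp_rot: [-180.0, 0.0, -178.0]
wrist_force: [0.2, -0.1, -2.8]
opening: 0.0358
grasp_force: 41.1
time: 8.65
ee_pos: [0.5574, -0.1864, 0.0415]
tcp_rot: [-180.0, 0.0, -178.0]
wrist_force: [-2.1, -0.3, 0.2]
opening: 0.0357
grasp_force: 41.7
```

Resting lightly on the plate. Sliding toward the long fence first.

```bash
python3 -m inch '[[0,-0.2,0,0],[0,-0.4,0,0],[0,-0.6,0,0],[0,-0.7,0,0],[0,-0.8,0,0],[0,-0.8,0,0],[0,-0.8,0,0],[0,-0.8,0,0]]'; python3 -m inch '[[0,-0.05,0,0],[0,-0.1,0,0],[0,-0.15,0,0],[0,-0.2,0,0],[0,-0.2,0,0],[0,-0.2,0,0],[0,-0.2,0,0],[0,-0.2,0,0]]'
```

```text
time: 9.65
ee_pos: [0.5574, -0.1945, 0.0415]
tcp_rot: [-180.0, 0.0, -178.0]
wrist_force: [0.0, 1.9, 4.1]
opening: 0.0356
grasp_force: 42.1
time: 10.65
ee_pos: [0.5574, -0.1953, 0.0415]
tcp_rot: [179.9, 0.0, -178.0]
wrist_force: [-0.6, 9.2, 6.4]
opening: 0.0355
grasp_force: 42.5
```

```bash
python3 -c "
from h import *
o=bot.get_obs();print(o['torque'],o['wrist_force'],o['tcp_rot'])"; python3 -m inch '[[0.2,0,0,0],[0.4,0,0,0],[0.55,0,0,0],[0.7,0,0,0],[0.8,0,0,0],[0.8,0,0,0],[0.8,0,0,0],[0.8,0,0,0]]'; python3 -m inch '[[0.05,0,0,0],[0.1,0,0,0],[0.15,0,0,0],[0.2,0,0,0],[0.2,0,0,0],[0.2,0,0,0],[0.2,0,0,0],[0.2,0,0,0]]'
```

```text
[ 1.81028151  0.01873512 -0.12116812] [-0.60307878  9.23189856  6.35861632] [ 1.79874751e+02  2.62195837e-02 -1.77986648e+02]
time: 11.65
ee_pos: [0.5633, -0.1952, 0.0416]
tcp_rot: [179.9, -0.2, -178.0]
wrist_force: [-12.2, 10.0, 14.0]
opening: 0.0352
grasp_force: 43.4
time: 12.65
ee_pos: [0.5651, -0.1952, 0.0416]
tcp_rot: [179.9, -0.2, -178.0]
wrist_force: [-13.1, 9.3, 14.0]
opening: 0.0353
grasp_force: 43.4
```

```bash
python3 -m inch '[[0,0,0.04,0],[0,0,0.04,0],[0.05,0,0.04,0],[0.1,0,0.04,0],[0.15,0,0.04,0],[0.2,0,0.04,0],[0.2,0,0.04,0],[0.2,0,0.04,0]]'; python3 -m inch '[[0.05,0,0,0],[0.1,0,0,0],[0.15,0,0,0],[0.2,0,0,0],[0.2,0,0,0],[0.2,0,0,0],[0.2,0,0,0],[0.2,0,0,0]]';python3 -c "
from h import *
o=bot.get_obs();print(o['torque'],o['wrist_force'],o['tcp_rot'])"
```

```text
time: 13.65
ee_pos: [0.5672, -0.1952, 0.0416]
tcp_rot: [179.8, -0.2, -178.0]
wrist_force: [-11.2, 8.9, 11.1]
opening: 0.0355
grasp_force: 43.1
time: 14.65
ee_pos: [0.5685, -0.1951, 0.0416]
tcp_rot: [179.8, -0.3, -178.0]
wrist_force: [-15.3, 9.0, 13.7]
opening: 0.0357
grasp_force: 43.3
[ 1.98810251  2.87663277 -0.42150627] [-15.2888277    9.02694715  13.71179584] [ 179.83421023   -0.31233932 -178.03931059]
```

```bash
python3 -m inch '[[0.05,0,0,0],[0.1,0,0,0],[0.15,0,0,0],[0.2,0,0,0],[0.2,0,0,0],[0.2,0,0,0],[0.2,0,0,0],[0.2,0,0,0]]';python3 - <<'E'
from h import *
o=bot.get_obs();print(o['torque'],o['wrist_force'],o['tcp_rot'])
s=bot.camera("side")
print([(round(r["score"],2),np.round(ray(s,r["point"],.012),4)) for r in bot.landmark_of("block",s)[:3]+bot.landmark_of("corner",s)[:1]])
v=s["img"].copy();T=np.array([.5695,-.1951]);a=np.radians(2)
save("p3.png",cv2.resize(v[120:210,220:320],(800,720)[0:2] if 0 else (660,594),interpolation=cv2.INTER_CUBIC))
E
```

```text
time: 15.65
ee_pos: [0.5688, -0.1951, 0.0417]
tcp_rot: [179.8, -0.5, -178.0]
wrist_force: [-24.9, 10.1, 20.3]
opening: 0.0355
grasp_force: 44.1
[ 2.12549528  4.90563569 -0.02525493] [-24.90340969  10.07611376  20.32550068] [ 179.82738753   -0.50043995 -178.04096601]
[(0.92, array([0.342 , 0.2822, 0.012 ])), (0.83, array([ 0.5697, -0.1915,  0.012 ])), (0.61, array([0.412 , 0.1849, 0.012 ])), (0.75, array([ 0.5945, -0.2142,  0.012 ]))]
```

View pics/p3.png

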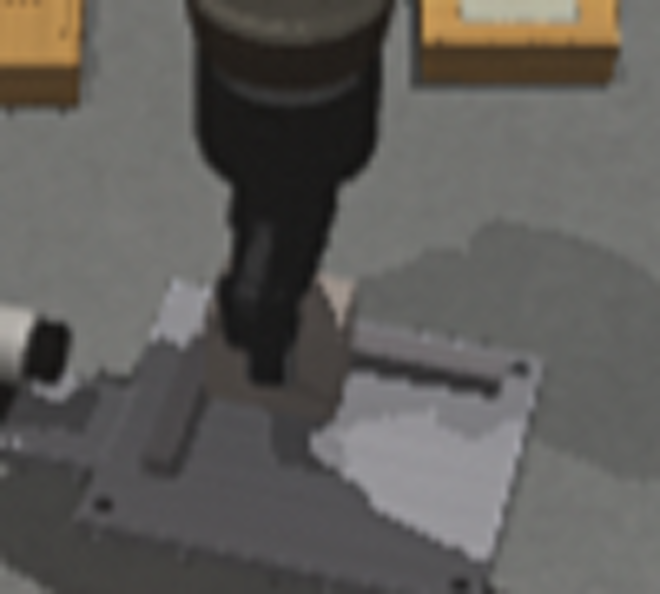

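X stopped at 0.5688 while the force rose to 25 N, so the short fence is reached. The picture shows the block upright in the corner (block at (280,350), short fence at (175,420)). Now pressing more in y to confirm the long fence, and easing z.

```bash
python3 -m inch '[[0,-0.05,0.03,0],[0,-0.1,0.05,0],[0,-0.15,0.05,0],[0,-0.2,0.05,0],[0,-0.2,0.05,0],[0,-0.2,0.05,0],[0,-0.2,0.05,0],[0,-0.2,0.05,0]]';python3 -c "
from h import *
o=bot.get_obs();print(o['torque'],o['wrist_force'],o['tcp_rot'],o['ee_pos'])"
```

```text
time: 16.8
ee_pos: [0.5688, -0.1953, 0.0418]
tcp_rot: [179.6, -0.5, -178.0]
wrist_force: [-23.3, 18.1, 19.4]
opening: 0.0356
grasp_force: 43.9
[ 3.96750056  4.64208978 -0.27788635] [-23.33125614  18.05021432  19.4020931 ] [ 179.62097194   -0.50760859 -177.97572239] [ 0.5688297  -0.19526809  0.04176139]
```

Y held at -0.195 while the force doubled, so the block bears on both fences. Handing in.

```bash
python3 -c "
from workcell import bot
print(bot.job_done())"
```

```text
the job is handed in; nothing more can be done
None
```

I handed the job in at about 17 s with the grey block upright in the stage corner, still gripped at about 44 N and pressed at about 23 N on the short fence and 18 N on the long fence by the wrist sensor; the bystanders were not touched on purpose or re-measured, and no verdict came back.

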